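# Clip down the lid of an anaerobic plate box under the imaging camera

## Task

The clear plate box under the imaging camera has its lid on, but its four side clips are still open. Fold every clip down over the rim and press it until it snaps fully home. The box is lined up for the picture series, so do not shift it by more than 5 mm, do not bump the camera or its light bars, and leave the dish, flask and vial rack alone.

Things in the scene. Friction and masses are not known exactly. Their poses are not given: they have to be found in the camera images.
- box: clear plate box with a white-framed lid, loose on the baseboard on four small rubber feet, 2 to 2.6 kg with its dishes; 236 long (its x) x 156 wide over the rim (its y) x 95 high with the lid; the walls below the rim are 136 apart outside (its y). Origin: centre of its underside, z up; at yaw 0 its -x end faces the robot. A level push of some 10 N (light box, slippery) to 18 N makes it slide
- clip_1 (a joint): white hinged clip on the box's +y long side, near its -x end: angle in rad, 0 = hanging flat over the rim, home; pi/2 = level outward; stop at 2.0. Starts at 1.35 to 1.9. Swings easily and stays put above 0.35; below that its springy hook rides over the rim's bead and pushes back (4 to 5 N pressed at the lip, twice that half-way to the hinge); once pressed below about 0.1 it snaps home by itself and stays
- clip_1_lip (a point): middle of the free edge of clip_1, which is a leaf 60 wide (along the box's x), 4 thick, 45 from the hinge axis to this edge, with a thumb lip 5 tall along this edge standing 5 proud of the leaf's outer face. Site z = along the leaf from edge to hinge, y = out of the outer face (away from the box when shut)
- clip_1_hinge (a point): middle of the hinge axis of clip_1, fixed on the lid's edge 90 above the box's underside, 55 from mid-length, 83 from mid-width. The hinge axis runs along the box's x. Axes as the box's
- clip_2 (a joint): white hinged clip on the +y long side, near the +x end: angle in rad, 0 = hanging flat over the rim, home; pi/2 = level outward; stop at 2.0. Starts at 1.35 to 1.9. Swings easily and stays put above 0.35; below that its springy hook rides over the rim's bead and pushes back (4 to 5 N pressed at the lip, twice that half-way to the hinge); once pressed below about 0.1 it snaps home by itself and stays
- clip_2_lip (a point): middle of the free edge of clip_2, which is a leaf 60 wide (along the box's x), 4 thick, 45 from the hinge axis to this edge, with a thumb lip 5 tall along this edge standing 5 proud of the leaf's outer face. Site z = along the leaf from edge to hinge, y = out of the outer face (away from the box when shut)
- clip_2_hinge (a point): middle of the hinge axis of clip_2, fixed on the lid's edge 90 above the box's underside, 55 from mid-length, 83 from mid-width. The hinge axis runs along the box's x. Axes as the box's
- clip_3 (a joint): white hinged clip on the -y long side, near the -x end: angle in rad, 0 = hanging flat over the rim, home; pi/2 = level outward; stop at 2.0. Starts at 1.35 to 1.9. Swings easily and stays put above 0.35; below that its springy hook rides over the rim's bead and pushes back (4 to 5 N pressed at the lip, twice that half-way to the hinge); once pressed below about 0.1 it snaps home by itself and stays
- clip_3_lip (a point): middle of the free edge of clip_3, which is a leaf 60 wide (along the box's x), 4 thick, 45 from the hinge axis to this edge, with a thumb lip 5 tall along this edge standing 5 proud of the leaf's outer face. Site z = along the leaf from edge to hinge, y = out of the outer face (away from the box when shut)
- clip_3_hinge (a point): middle of the hinge axis of clip_3, fixed on the lid's edge 90 above the box's underside, 55 from mid-length, 83 from mid-width. The hinge axis runs along the box's x. Axes as the box's
- clip_4 (a joint): white hinged clip on the -y long side, near the +x end: angle in rad, 0 = hanging flat over the rim, home; pi/2 = level outward; stop at 2.0. Starts at 1.35 to 1.9. Swings easily and stays put above 0.35; below that its springy hook rides over the rim's bead and pushes back (4 to 5 N pressed at the lip, twice that half-way to the hinge); once pressed below about 0.1 it snaps home by itself and stays
- clip_4_lip (a point): middle of the free edge of clip_4, which is a leaf 60 wide (along the box's x), 4 thick, 45 from the hinge axis to this edge, with a thumb lip 5 tall along this edge standing 5 proud of the leaf's outer face. Site z = along the leaf from edge to hinge, y = out of the outer face (away from the box when shut)
- clip_4_hinge (a point): middle of the hinge axis of clip_4, fixed on the lid's edge 90 above the box's underside, 55 from mid-length, 83 from mid-width. The hinge axis runs along the box's x. Axes as the box's
- stand: fixed imaging stand: black baseboard 360 (x) x 300 (y) x 18 high on the bench, origin at the centre of its underside, z up. A 30 x 40 column, 418 high, rises at x=+155, y=0 of it; the box stands about x=-25, y=0, its long side along the stand's x
- camera: fixed camera head held over the lid by an arm from the column: a camera in the middle and, left and right of it, two light bars that hang over the clips. Each bar is 220 long (x) x 16 wide x 18 thick, centred at y=+104 and y=-104. Origin: midway between the bars at the height of their undersides, 213 above the bench; axes as the stand's. Bar-carrying strip, camera (62 x 56) and arm reach 100 above the origin
- dish: bystander: round culture dish, 90 across, 15 high, loose on the bench; origin: centre of the underside
- flask: bystander: stoppered glass volumetric flask, 60 across, 174 high, loose on the bench; origin: centre of the underside
- vial_rack: bystander: grey rack of ten amber vials, 110 x 60 x 41 high, loose on the bench; origin: centre of the underside

How it is judged:
At the end, for the whole second after the job is handed in: All four clips are snapped home (each within 0.05 rad of hanging flat), the box stands level and still on the stand within 5 mm of where it stood (its clip hinges within 7 mm), and dish, flask and vial rack are within 15 mm of their places (value of joint each of clip_1, clip_2, clip_3, clip_4 below 0.05 rad and distance of box from where it was at the start of the episode below 0.005 m and distance of each of clip_1_hinge, clip_4_hinge from where it was at the start of the episode below 0.007 m and angle between box's own z axis and vertical below 0.03 rad and linear speed of box below 0.01 m/s and distance of each of dish, flask, vial_rack from where it was at the start of the episode below 0.015 m); the robot touches nothing.
It fails at once if the camera or its light bars is bumped (over 3 N) (contact force between any of the arm, the fingers and camera above 3 N).
It fails at once if the box is shifted more than 5 mm from its place or tipped up (distance of box from where it was at the start of the episode above 0.005 m or angle between box's own z axis and vertical above 0.1 rad).
It fails at once if a bystander is knocked or moved by more than 25 mm (distance of any of dish, flask, vial_rack from where it was at the start of the episode above 0.025 m).
It also fails if it takes over 72 s, if anything falls off the work surface, if the arm or the gripper's body presses on something with over 40 N, if the wrist force passes 120 N, or if a joint passes its speed limit or range.

## Robot

A 6-joint arm with a two-finger parallel gripper is mounted at the origin on the work surface. World frame = base frame: x ahead of the robot, y to its left, z up, the work surface at z = 0. Lengths are in m, angles in rad, forces in N, time in s.
With the tool pointing down it reaches from about 0.275 to 0.775 m from the base axis. Payload 14.6 kg.
Tool frame: the origin (TCP) lies midway between the tips of the shut fingers; the grasp point (between the pads) lies 19 mm behind it; z points along the fingers, y is the line along which they close (so a half turn about z gives the same grasp; the last joint's range is limited). The gripper opens to 85 mm and grips with 20 to 120 N. Pads are 22 mm wide; open, the fingers measure 114 mm over their backs; the gripper's body (76 mm by 85 mm) begins 54 mm behind the grasp point. The pads swing forward as they close: fully open they stand 13 mm farther back than shut.
Start: joints at [-1.452, 0.263, -0.048, 1.259, 0, 1.415], TCP at [0.142, -0.505, 0.231] pointing down, gripper open.
Joint ranges: [-2.65, 2.65], [-0.89, 1.7], [-1.18, 1.37], [-2.13, 2.11], [-1.35, 1.29], [-3.14, 3.14]. Speed limits (rad/s): [1.89, 1.89, 2.57, 2.79, 3.14, 3.14].

## Interface

Orientations are given as a rotation vector (axis times angle).
In Python, from bench import * gives the robot as it stands. The module is installed in compiled form; this text tells all that it offers.
- The arm moves only by the tool send_rows, never from a script. Its argument "plan" is a list of rows, each an object with "gripper": the gripper command: -1 is shut, 1 is fully open, values between are in proportion; "linear": the shift along the world's x, y, z each as a share of 20 mm, from -1 to 1, a list of three; "turn": the turn about the world's z as a share of 0.08 rad, from -1 to 1. A call has 1 to 5 rows; each row shifts and turns the commanded pose from where the row before left it; what a row does not reach is not made up. A row lasts 1/12 s, in which the tool goes at most 41.7 mm and 7.16 degrees, less where a joint would pass 70% of its speed; a pose out of reach is approached as far as the arm can. A call with a number of a shift or a turn outside -1 to 1 is refused whole. A call with a gripper value outside its range is refused whole. The fingers move at their own pace and stop on an object; "newtons" is the grip in N (left out, the last holds). Time passes only in rows, so rows that do not move let the fingers close. It gives the time, the measured TCP pose, the force, the opening and the grip force at its end, in the units of the state.
- sense(): the state, without advancing time (a new reading comes with each control period).
- get_image(name): name is "scene" or "top"; returns the picture (384x512x3 uint8, red, green, blue); there is no depth.
- camera_model(name): a dict with "fx", "fy", "cx", "cy" (pixels), "dist" ([k1, k2, p1, p2, k3] as OpenCV has them; the pictures are not rectified), "R" (3x3) and "t" (3): a world point X has camera coordinates R X + t. Camera axes: x right, y down, z forward; pixel columns grow to the right and rows downward; lengths in m; the calibration is good to about 2 mm. A picture is of the moment at which its call begins. camera_model takes no time and is no camera call.
- close_job(): hands the job in; it is judged then, once.
The state is a dict: "t": time; "joint_pos": joint angles; "dq": joint speeds; "joint_efforts": joint torques, N m; "position": TCP position; "eef_rot": TCP orientation; "ft_force": force on the tool from outside, world axes, zero at the start; "ft_torque": the same for the moment, N m; "finger_gap": finger opening in m; "finger_force": force on a finger pad.
Only numpy, scipy, OpenCV 4.12 (cv2) and the standard library are available. Lean on these libraries where they do the work, as an engineer would, in place of code of your own. Each camera call takes 0.05 s, during which the arm holds its last target. There are 200 camera calls.

## Working session

There is one attempt and no reset: what is moved stays moved. The work goes in short steps, Python scripts to look and compute and a tool call to move; the robot and the scene stay as the last step left them, time stands still between calls to the robot, and variables do not carry over. Pictures are saved under pics/ and viewed, at most 10 in all, crops included, and the job is handed in when it is done.

Besides the shell and the picture viewer there is one more tool, called after ">>>" as name([rows], argument=value, ...), one row to a line, values as JSON. send_rows: Moves the arm, as the interface text tells. Shift numbers are shares of 20 mm and turn numbers shares of 0.08 rad, none past 1 either way. Its arguments: {"type":"object","properties":{"plan":{"type":"array","items":{"type":"object","properties":{"gripper":{"type":"number"},"linear":{"type":"array","items":{"type":"number"}},"turn":{"type":"number"}}}},"newtons":{"type":"number"}},"required":["plan"]}

```bash
mkdir -p pics
python3 - <<'E'
from bench import *
import cv2,numpy as np
s=sense();print(s['t'],s['position'],s['eef_rot'],s['finger_gap'])
for n in('scene','top'):
    cv2.imwrite(f'pics/{n}0.png',cv2.resize(get_image(n)[:,:,::-1],(768,576)))
    np.set_printoptions(precision=3,suppress=True)
    c=camera_model(n);print(n,{k:np.round(v,3).tolist() for k,v in c.items()},(-np.array(c['R']).T@c['t']))
E
```

```text
0.0 [ 0.14190786 -0.50516684  0.23083259] [-3.11116105e+00 -4.28560882e-01  4.05784656e-05] 0.08561031410237939
scene {'fx': 448.354, 'fy': 448.354, 'cx': 255.642, 'cy': 181.778, 'dist': [-0.153, 0.0, 0.0, 0.0, 0.0], 'R': [[0.959, 0.285, 0.013], [0.212, -0.681, -0.7], [-0.19, 0.674, -0.714]], 't': [-0.578, 0.016, 1.376]} [ 0.812 -0.752  1.001]
top {'fx': 498.423, 'fy': 498.423, 'cx': 243.682, 'cy': 186.793, 'dist': [-0.116, 0.0, 0.0, 0.0, 0.0], 'R': [[-0.019, -1.0, -0.008], [-0.992, 0.019, -0.128], [0.128, 0.005, -0.992]], 't': [0.056, 0.581, 1.493]} [0.385 0.037 1.555]
```

View pics/scene0.png

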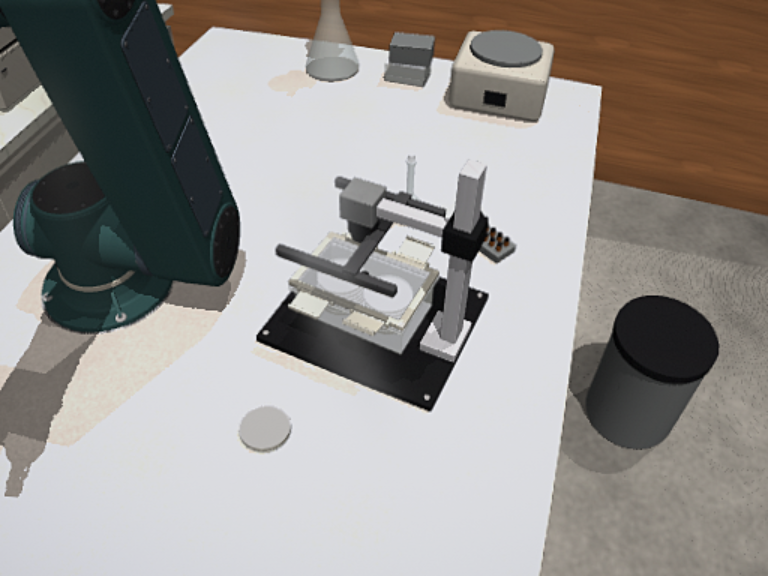

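View pics/top0.png

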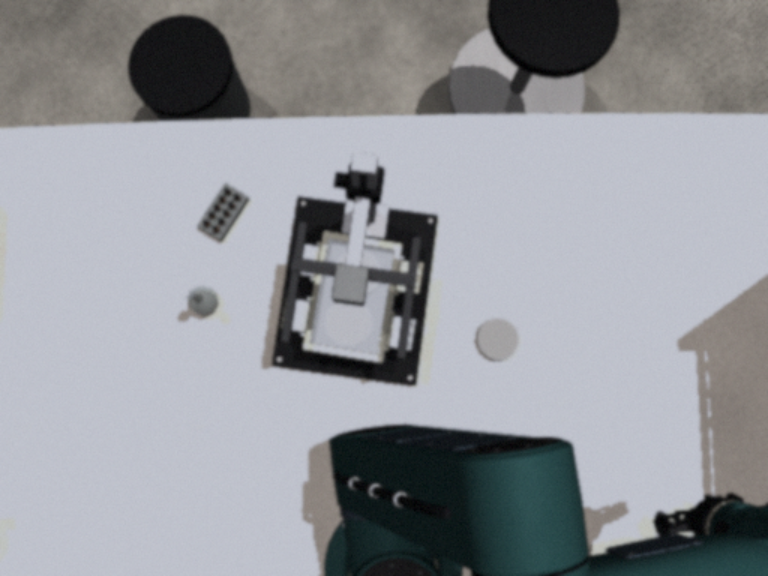

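The scene view shows the stand with four pale open clips under the two dark bars. In the top view (768 px scale) the board corners are about (298,197), (439,213), (416,385) and (273,366). The lid runs from about (320,232) to (383,362), with the dish at (497,340), flask at (203,302) and rack at (222,212).

```bash
cat > h.py <<'E'
import cv2,numpy as np
from bench import *
np.set_printoptions(precision=4,suppress=True)
def ray(n,uv):
    c=camera_model(n);K=np.array([[c['fx'],0,c['cx']],[0,c['fy'],c['cy']],[0,0,1]])
    R=np.array(c['R']);p=cv2.undistortPoints(np.float64([[uv]]),K,np.array(c['dist']))[0,0]
    return -R.T@c['t'],R.T@np.array([p[0],p[1],1])
def onz(n,uv,z):
    o,d=ray(n,uv);return o+d*(z-o[2])/d[2]
def proj(n,P):
    c=camera_model(n);K=np.array([[c['fx'],0,c['cx']],[0,c['fy'],c['cy']],[0,0,1]])
    return cv2.projectPoints(np.float64(P).reshape(-1,3),cv2.Rodrigues(np.array(c['R']))[0],np.array(c['t']),K,np.array(c['dist']))[0][:,0]
E
python3 - <<'E'
from h import *
im=get_image('top')
g=im.max(2)
m=(g<70).astype(np.uint8); m[:, :170]=0;m[:,300:]=0;m[:125]=0;m[262:]=0
n,l,st,c=cv2.connectedComponentsWithStats(m);k=1+st[1:,4].argmax();print(st[k])
pts=np.argwhere(l==k)[:,::-1]
h=cv2.convexHull(pts.astype(np.int32))[:,0];print(h.tolist())
cv2.imwrite('pics/top1.png',cv2.resize(im[120:270,160:310,::-1],None,fx=4,fy=4,interpolation=cv2.INTER_CUBIC))
for s,uv in dict(dish=(497,340),rack=(222,212),flask=(203,302)).items():
    print(s,onz('top',np.array(uv)/1.5-.17,.02))
i=get_image('scene');cv2.imwrite('pics/sc1.png',cv2.resize(i[100:280,150:350,::-1],None,fx=4,fy=4,interpolation=cv2.INTER_CUBIC)[:600])
E
```

```text
[ 182  132  109  124 4719]
[[290, 149], [285, 188], [279, 234], [277, 249], [276, 255], [267, 255], [258, 254], [194, 245], [188, 244], [183, 243], [182, 242], [182, 237], [183, 230], [188, 197], [190, 184], [196, 148], [198, 137], [199, 133], [200, 132], [201, 132], [224, 135], [276, 142], [283, 143], [289, 144], [290, 145]]
dish [ 0.4555 -0.2226  0.02  ]
rack [0.7358 0.3454 0.02  ]
flask [0.5457 0.3839 0.02  ]
```

View pics/top1.png

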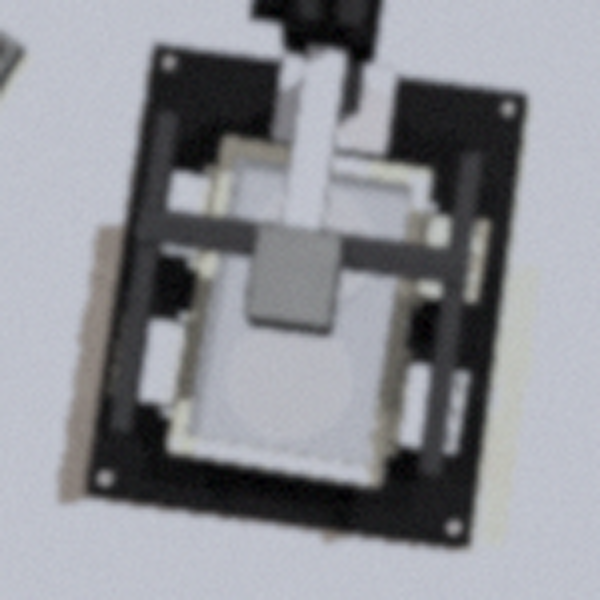

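View pics/sc1.png

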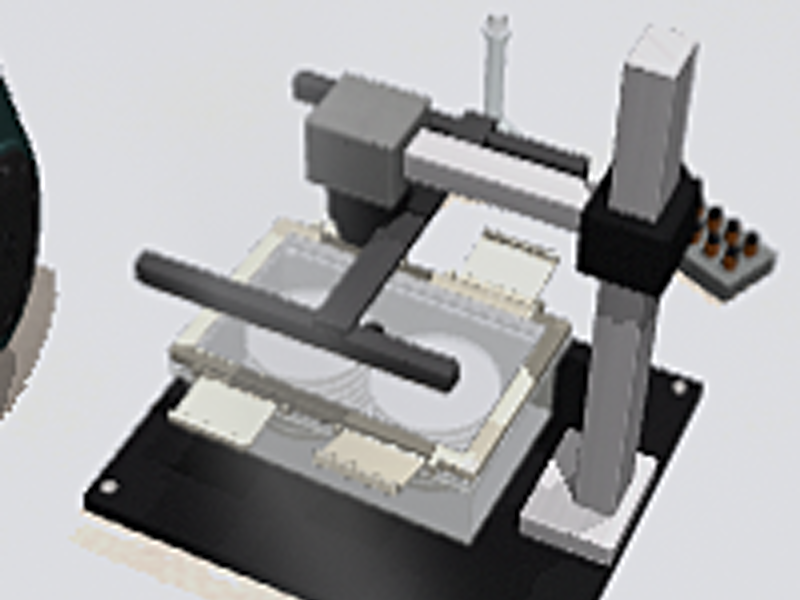

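The close-ups show, in the top crop, the board corners at (155,45), (525,92), (470,547) and (88,495). The bars run (167,112)–(122,430) and (469,152)–(431,473), and the lid corners are (222,137), (435,168), (382,485) and (168,455). All four clips stand about level.

Run:
```python
from h import *
f=lambda L,z:np.array([onz('top',np.array(p)/4+[160,120]-.375,z) for p in L])
B=f([(155,45),(525,92),(470,547),(88,495)],.018)
print('board',B[:,:2].tolist(),B.mean(0))
def fit(P,L,W): # local: +x far; order far-left, far-right, near-right, near-left
    Q=np.array([[L/2,W/2],[L/2,-W/2],[-L/2,-W/2],[-L/2,W/2]]);c=P[:,:2].mean(0);d=P[:,:2]-c
    a=np.arctan2((Q[:,0]*d[:,1]-Q[:,1]*d[:,0]).sum(),(Q*d).sum());R=np.array([[np.cos(a),-np.sin(a)],[np.sin(a),np.cos(a)]])
    return c,a,(d@R)
print('stand',*fit(B,.36,.30))
print('lid',*fit(f([(222,137),(435,168),(382,485),(168,455)],.115),.236,.156))
print('bars',*fit(f([(167,112),(469,152),(431,473),(122,430)],.231),.22,.208))
```

```text
board [[0.765821063798546, 0.18489700063500455], [0.7218695852387054, -0.10646647664574285], [0.3677065700129283, -0.05359314107991796], [0.4126616250589869, 0.23905787767648332]] [0.567 0.066 0.018]
stand [0.567 0.066] -0.1505463994087417 [[ 0.1787  0.1474]
 [ 0.179  -0.1473]
 [-0.1791 -0.1481]
 [-0.1786  0.148 ]]
lid [0.5424 0.0698] -0.1763010716422787 [[ 0.117   0.0784]
 [ 0.1184 -0.0799]
 [-0.1162 -0.0771]
 [-0.1192  0.0786]]
bars [0.5429 0.0701] -0.1496419881385167 [[ 0.1091  0.1037]
 [ 0.1081 -0.1026]
 [-0.1093 -0.1041]
 [-0.1079  0.103 ]]
```

>>> send_rows([
  {"gripper": 1,"linear": [0.78,0.86,0],"turn": -0.265},
  {"gripper": 1,"linear": [0.78,0.86,0],"turn": -0.265},
  {"gripper": 1,"linear": [0.78,0.86,0],"turn": -0.265},
  {"gripper": 1,"linear": [0.78,0.86,0],"turn": -0.265},
  {"gripper": 1,"linear": [0.78,0.86,0],"turn": -0.265},
])

```text
t: 0.62
position: [0.2205, -0.4185, 0.2312]
eef_rot: [-3.13, -0.261, 0.0]
ft_force: [-0.6, -0.8, -0.1]
finger_gap: 0.0853
finger_force: 0.0
```

>>> send_rows([
  {"gripper": 1,"linear": [0.78,0.86,0],"turn": -0.265},
  {"gripper": 1,"linear": [0.78,0.86,0],"turn": -0.265},
  {"gripper": 1,"linear": [0.78,0.86,0],"turn": -0.265},
  {"gripper": 1,"linear": [0.78,0.86,0],"turn": -0.265},
  {"gripper": 1,"linear": [0.78,0.86,0],"turn": -0.265},
])

```text
t: 1.03
position: [0.2985, -0.3324, 0.2312]
eef_rot: [-3.14, -0.095, 0.0]
ft_force: [-0.1, 0.1, 0.3]
finger_gap: 0.0852
finger_force: 0.0
```

>>> send_rows([
  {"gripper": 1,"linear": [0.78,0.86,0],"turn": -0.265},
  {"gripper": 1,"linear": [0.78,0.86,0],"turn": -0.265},
  {"gripper": 1,"linear": [0.78,0.86,0],"turn": -0.265},
  {"gripper": 1,"linear": [0.78,0.86,0],"turn": -0.265},
  {"gripper": 1,"linear": [0.78,0.86,0],"turn": -0.265},
])

```text
t: 1.45
position: [0.3766, -0.2464, 0.2312]
eef_rot: [-3.141, 0.071, 0.0]
ft_force: [0.7, -1.2, 0.3]
finger_gap: 0.0855
finger_force: 0.0
```

>>> send_rows([
  {"gripper": 1,"linear": [0.78,0.86,0],"turn": -0.265},
  {"gripper": 1,"linear": [0.78,0.86,0],"turn": -0.265},
  {"gripper": 1,"linear": [0.78,0.86,0],"turn": -0.265},
  {"gripper": 1,"linear": [0.78,0.86,0],"turn": -0.265},
  {"gripper": 1,"linear": [0,0,0],"turn": 0},
])

```text
t: 1.87
position: [0.44, -0.1764, 0.2311]
eef_rot: [-3.134, 0.201, -0.0]
ft_force: [0.0, -0.8, 0.5]
finger_gap: 0.0855
finger_force: 0.0
```

Run:
```python
from h import *
s=sense();print(s['t'],s['position'],s['eef_rot'],s['joint_pos'])
i=get_image('scene');t=get_image('top')
a=cv2.resize(i[30:330,60:460,::-1],(800,600),interpolation=cv2.INTER_CUBIC)
cv2.imwrite('pics/sc2.png',a)
cv2.imwrite('pics/top2.png',cv2.resize(t[100:300,160:360,::-1],(600,600),interpolation=cv2.INTER_CUBIC))
```

```text
1.8667 [ 0.44   -0.1764  0.2311] [-3.1344  0.2007 -0.0004] [-0.5539  0.176  -0.1661  1.2289  0.0008  2.7156]
```

View pics/sc2.png

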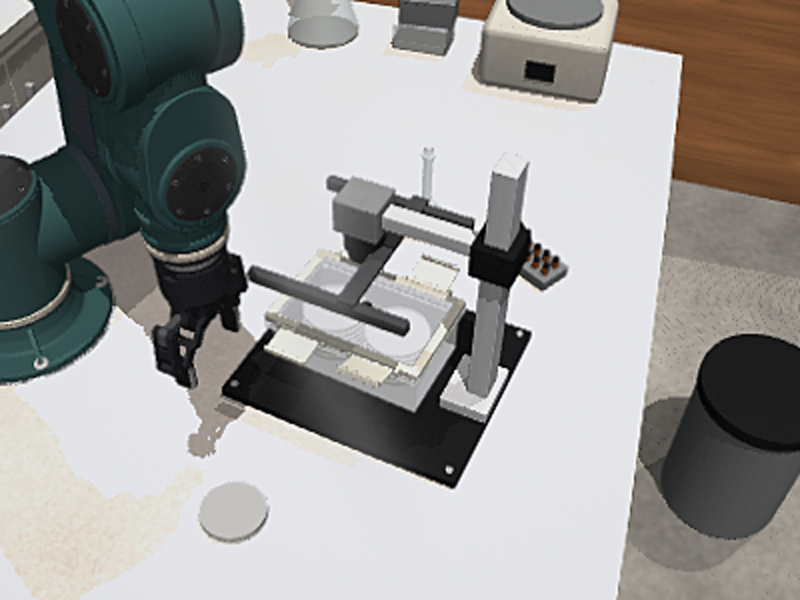

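The gripper hangs clear at the −y side. Its black body ends at a cream ring near crop (192,250), with the wider teal wrist above, and the fingers are near (175,350) and (232,300).

Run:
```python
from h import *
p=np.array([.44,-.1764]);
for z in (.231,.245,.304,.35,.38,.41,.45,.5):
    q=(proj('scene',[*p,z])[0]-[60,30])*2
    c=camera_model('scene');d=(np.array(c['R'])@[*p,z]+c['t'])[2]
    print(z,q,'px/m',2*c['fx']/d)
i=get_image('scene');
cv2.imwrite('pics/g2.png',cv2.resize(i[90:240,105:305,::-1],(800,600),interpolation=cv2.INTER_CUBIC))
```

```text
0.231 [211.8687 363.6333] px/m 888.7398420603338
0.245 [210.2311 355.4962] px/m 897.6280421457828
0.304 [203.0125 319.32  ] px/m 937.1247176198546
0.35 [197.0083 288.8361] px/m 970.4157915510793
0.38 [192.9039 267.7846] px/m 993.4319022521216
0.41 [188.644  245.7452] px/m 1017.5663189068396
0.45 [182.7127 214.7238] px/m 1051.630715673129
0.5 [174.8786 173.1176] px/m 1097.5585193230766
```

View pics/g2.png

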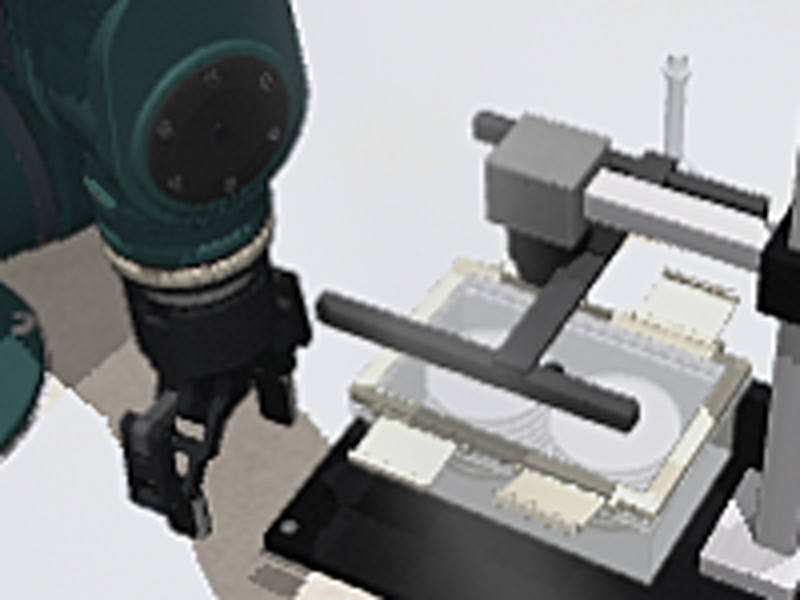

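The gripper close-up shows the inboard knuckle block at about (270–310, 265–345) with its tip at (285,420). The outboard knuckle is at (122–165, 405–510), its tip at (200,535), and the ring spans about (105–272, 240–285).

Run:
```python
from h import *
p0=np.array([.44,-.1764,.2311]);ty=np.array([.1278,.9918,0]);tx=np.array([.9918,-.1278,0])
for n,uv in dict(inK_tl=(272,268),inK_tr=(300,275),inK_r=(310,340),inTipR=(297,420),inTipL=(265,415),outK_l=(122,412),outK_bl=(132,490),outKr=(165,408),outTipL=(170,530),outTipR=(210,530),ringL=(105,235),ringR=(272,225),ringBotL=(112,268),ringBotR=(270,250),bodyL=(135,320),bodyR=(262,330),bodybot=(165,375),bodybotR=(255,365)).items():
    o,d=ray('scene',np.array(uv)/4+[105,90]-.375)
    s=((p0-o)@tx)/(d@tx);P=o+s*d
    # also plane facing camera through axis
    n_=np.array([*(o-p0)[:2],0]);s2=((p0-o)@n_)/(d@n_);Q=o+s2*d;side=np.cross([0,0,1],n_/np.linalg.norm(n_))
    print(n,'yz-plane: y %.3f z %.3f'%((P-p0)@ty,P[2]-p0[2]),' facing: side %.3f z %.3f'%((Q-p0)@side,Q[2]-p0[2]))
print(ray('scene',(150,150))[1])
```

```text
inK_tl yz-plane: y 0.057 z 0.122  facing: side 0.035 z 0.160
inK_tr yz-plane: y 0.081 z 0.096  facing: side 0.048 z 0.152
inK_r yz-plane: y 0.082 z 0.045  facing: side 0.048 z 0.105
inTipR yz-plane: y 0.058 z 0.001  facing: side 0.035 z 0.047
inTipL yz-plane: y 0.029 z 0.033  facing: side 0.018 z 0.056
outK_l yz-plane: y -0.079 z 0.140  facing: side -0.056 z 0.079
outK_bl yz-plane: y -0.086 z 0.090  facing: side -0.061 z 0.018
outKr yz-plane: y -0.049 z 0.114  facing: side -0.033 z 0.076
outTipL yz-plane: y -0.067 z 0.037  facing: side -0.047 z -0.022
outTipR yz-plane: y -0.036 z 0.003  facing: side -0.024 z -0.029
ringL yz-plane: y -0.062 z 0.240  facing: side -0.043 z 0.201
ringR yz-plane: y 0.063 z 0.148  facing: side 0.038 z 0.188
ringBotL yz-plane: y -0.062 z 0.220  facing: side -0.043 z 0.180
ringBotR yz-plane: y 0.058 z 0.134  facing: side 0.035 z 0.172
bodyL yz-plane: y -0.055 z 0.181  facing: side -0.038 z 0.143
bodyR yz-plane: y 0.040 z 0.090  facing: side 0.024 z 0.119
bodybot yz-plane: y -0.043 z 0.133  facing: side -0.029 z 0.100
bodybotR yz-plane: y 0.028 z 0.074  facing: side 0.018 z 0.095
[-0.4334  0.6553 -0.6667]
```

>>> send_rows([
  {"gripper": 1,"linear": [0,0,0],"turn": 1},
  {"gripper": 1,"linear": [0,0,0],"turn": 1},
  {"gripper": 1,"linear": [0,0,0],"turn": 1},
  {"gripper": 1,"linear": [0,0,0],"turn": 1},
  {"gripper": 1,"linear": [0,0,0],"turn": 1},
])

```text
t: 2.43
position: [0.4377, -0.1794, 0.2313]
eef_rot: [3.112, 0.429, -0.0]
ft_force: [-0.6, -1.1, -0.5]
finger_gap: 0.085
finger_force: 0.0
```

>>> send_rows([
  {"gripper": 1,"linear": [0,0,0],"turn": 1},
  {"gripper": 1,"linear": [0,0,0],"turn": 1},
  {"gripper": 1,"linear": [0,0,0],"turn": 1},
  {"gripper": 1,"linear": [0,0,0],"turn": 1},
  {"gripper": 1,"linear": [0,0,0],"turn": 1},
])

```text
t: 2.85
position: [0.4377, -0.1795, 0.2313]
eef_rot: [2.965, 1.039, -0.0]
ft_force: [1.1, -0.4, -0.9]
finger_gap: 0.0852
finger_force: 0.0
```

>>> send_rows([
  {"gripper": 1,"linear": [0,0,0],"turn": 1},
  {"gripper": 1,"linear": [0,0,0],"turn": 1},
  {"gripper": 1,"linear": [0,0,0],"turn": 1},
  {"gripper": 1,"linear": [0,0,0],"turn": 1},
  {"gripper": 1,"linear": [0,0,0],"turn": 1},
])

```text
t: 3.27
position: [0.4377, -0.1795, 0.2313]
eef_rot: [-2.7, -1.607, 0.0]
ft_force: [0.0, 0.3, 0.6]
finger_gap: 0.0852
finger_force: 0.0
```

>>> send_rows([
  {"gripper": 1,"linear": [0,0,0],"turn": 1},
  {"gripper": 1,"linear": [0,0,0],"turn": 1},
  {"gripper": 1,"linear": [0,0,0],"turn": 1},
  {"gripper": 1,"linear": [0,0,0],"turn": 1},
  {"gripper": 1,"linear": [0,0,0],"turn": 1},
])

```text
t: 3.68
position: [0.4377, -0.1795, 0.2313]
eef_rot: [-2.326, -2.111, 0.0]
ft_force: [1.5, -0.2, -0.6]
finger_gap: 0.0857
finger_force: 0.0
```

>>> send_rows([
  {"gripper": 1,"linear": [0,0,0],"turn": 1},
  {"gripper": 1,"linear": [0,0,0],"turn": 1},
  {"gripper": 1,"linear": [0,0,0],"turn": 1},
  {"gripper": 1,"linear": [0,0,0],"turn": 1},
  {"gripper": 1,"linear": [0,0,0],"turn": 1},
])

```text
t: 4.1
position: [0.4377, -0.1795, 0.2313]
eef_rot: [-1.861, -2.531, 0.0]
ft_force: [-0.0, 0.1, -0.3]
finger_gap: 0.0856
finger_force: 0.0
```

>>> send_rows([
  {"gripper": 1,"linear": [0,0,0],"turn": 1},
  {"gripper": 1,"linear": [0,0,0],"turn": 1},
  {"gripper": 1,"linear": [0,0,0],"turn": 1},
  {"gripper": 1,"linear": [0,0,0],"turn": 0},
])

```text
t: 4.43
position: [0.4378, -0.1794, 0.2313]
eef_rot: [-1.545, -2.736, 0.0]
ft_force: [0.1, 1.2, -0.1]
finger_gap: 0.0855
finger_force: 0.0
```

Run:
```python
from h import *
s=sense();print(s['t'],s['position'],s['eef_rot'],s['joint_pos'])
i=get_image('scene')
cv2.imwrite('pics/g3.png',cv2.resize(i[100:220,100:260,::-1],(800,600),interpolation=cv2.INTER_CUBIC))
```

```text
4.4333 [ 0.4378 -0.1794  0.2313] [-1.5445 -2.7357  0.0002] [-0.5614  0.1742 -0.1677  1.2289 -0.0001  0.4666]
```

View pics/g3.png

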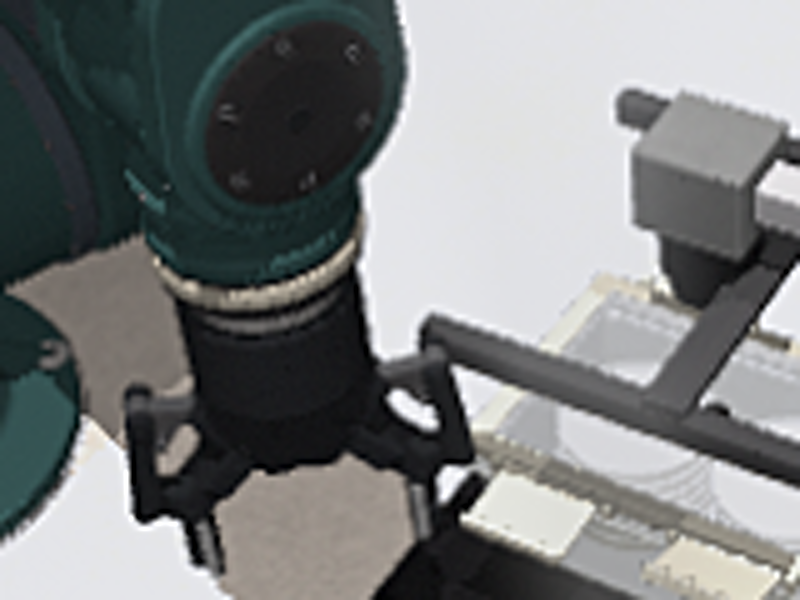

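The profile view shows the knuckle blocks from top (130,385)/(440,350) to bottom outer (138,520)/(472,455), with tips at (210,572)/(428,538). The dark body spans x 190–370 and the ring 150–360.

Run:
```python
from h import *
p0=np.array([.4378,-.1794,.2313]);ty=np.array([.856,.5166,0]);tx=np.array([.5166,-.856,0])
for off in (0,.011):
  for n,uv in dict(LKtop=(135,384),LKout_top=(126,395),LKout_bot=(137,520),LtipL=(195,545),Ltip=(215,574),RKtop=(432,350),RKout_top=(448,352),RKout_bot=(473,458),Rtip=(418,540),RtipR=(438,525),bodyL=(190,350),bodyR=(370,350),ringL=(148,245),ringR=(362,225),ringbotL=(180,298),ringbotR=(355,265),tealL=(145,215),tealR=(360,180),bodybotL=(250,465),bodybotR=(350,460),tealR2=(408,80)).items():
    o,d=ray('scene',np.array(uv)/5+100-.4)
    s=((p0+off*tx-o)@tx)/(d@tx);P=o+s*d
    print(n,'y %.3f z %.3f'%((P-p0)@ty,P[2]-p0[2]))
# clip lips / hinges
```

```text
LKtop y -0.061 z 0.130
LKout_top y -0.066 z 0.124
LKout_bot y -0.075 z 0.050
LtipL y -0.054 z 0.028
Ltip y -0.049 z 0.007
RKtop y 0.061 z 0.121
RKout_top y 0.068 z 0.118
RKout_bot y 0.073 z 0.052
Rtip y 0.043 z 0.005
RtipR y 0.053 z 0.013
bodyL y -0.036 z 0.143
bodyR y 0.036 z 0.126
ringL y -0.042 z 0.201
ringR y 0.040 z 0.194
ringbotL y -0.035 z 0.172
ringbotR y 0.035 z 0.174
tealL y -0.041 z 0.216
tealR y 0.042 z 0.216
bodybotL y -0.023 z 0.072
bodybotR y 0.020 z 0.064
tealR2 y 0.065 z 0.260
LKtop y -0.060 z 0.140
LKout_top y -0.064 z 0.135
LKout_bot y -0.074 z 0.062
LtipL y -0.053 z 0.040
Ltip y -0.047 z 0.019
RKtop y 0.061 z 0.131
RKout_top y 0.067 z 0.128
RKout_bot y 0.072 z 0.063
Rtip y 0.043 z 0.017
RtipR y 0.053 z 0.025
bodyL y -0.035 z 0.153
bodyR y 0.036 z 0.137
ringL y -0.041 z 0.210
ringR y 0.040 z 0.203
ringbotL y -0.034 z 0.181
ringbotR y 0.035 z 0.183
tealL y -0.040 z 0.225
tealR y 0.042 z 0.225
bodybotL y -0.022 z 0.083
bodybotR y 0.020 z 0.075
tealR2 y 0.065 z 0.268
```

>>> send_rows([
  {"gripper": 1,"linear": [0,0,0],"turn": 1},
  {"gripper": 1,"linear": [0,0,0],"turn": 1},
  {"gripper": 1,"linear": [0,0,0],"turn": 1},
  {"gripper": 1,"linear": [0,0,0],"turn": 1},
  {"gripper": 1,"linear": [0,0,0],"turn": 1},
])

```text
t: 4.9
position: [0.438, -0.1791, 0.2313]
eef_rot: [-0.974, -2.987, 0.0]
ft_force: [-0.5, -0.3, 0.2]
finger_gap: 0.0856
finger_force: 0.0
```

>>> send_rows([
  {"gripper": 1,"linear": [0,0,0],"turn": 1},
  {"gripper": 1,"linear": [0,0,0],"turn": 1},
  {"gripper": 1,"linear": [0,0,0],"turn": 1},
  {"gripper": 1,"linear": [0,0,0],"turn": 1},
  {"gripper": 1,"linear": [0,0,0],"turn": 1},
])

```text
t: 5.32
position: [0.438, -0.179, 0.2313]
eef_rot: [-0.361, -3.121, 0.0]
ft_force: [0.1, -0.6, -0.6]
finger_gap: 0.0857
finger_force: 0.0
```

>>> send_rows([
  {"gripper": 1,"linear": [0.2,0.5,-0.5],"turn": 0.8},
  {"gripper": 1,"linear": [0.2,0.5,-1],"turn": 0},
  {"gripper": 1,"linear": [0.2,0.5,-1],"turn": 0},
  {"gripper": 1,"linear": [0.2,0.5,-1],"turn": 0},
  {"gripper": 1,"linear": [0,0,0],"turn": 0},
])

```text
t: 5.73
position: [0.4529, -0.1372, 0.1585]
eef_rot: [-0.265, -3.126, -0.003]
ft_force: [-0.7, -0.0, 0.1]
finger_gap: 0.0856
finger_force: 0.0
```

```bash
cat >> h.py <<'E'
C=np.array([.5427,.0700]);A=-.155
EX=np.array([np.cos(A),np.sin(A)]);EY=np.array([-EX[1],EX[0]])
def loc(p): d=np.array(p)[:2]-C;return np.array([d@EX,d@EY])
def wor(x,y): return C+x*EX+y*EY
def stat():
    s=sense();a=np.array(s['eef_rot']);a/=np.linalg.norm(a);
    yaw=np.arctan2(2*a[0]*a[1],2*a[1]**2-1)-np.pi/2
    print('t',s['t'],'loc',loc(s['position']),'z',s['position'][2],'yaw',yaw%np.pi-np.pi,'f',np.array(s['ft_force']),'q',np.array(s['joint_pos']))
E
python3 - <<'E'
from h import *
stat()
a=onz('scene',(273.75-.4,104.5),.172);print('stopper scene',a,loc(a))
a=onz('top',(199.5/1.5,298/1.5),.172);print('stopper top',a,loc(a))
i=get_image('top');cv2.imwrite('pics/fl.png',cv2.resize(i[180:225,105:165,::-1],(600,450),interpolation=cv2.INTER_CUBIC))
E
```

```text
t 5.7333 loc [-0.0567 -0.2186] z 0.15845734595923378 yaw -1.401850601403248 f [-0.7163 -0.0476  0.06  ] q [-0.4667  0.215  -0.3188  1.0415  0.0003 -0.2978]
stopper scene [0.5475 0.3738 0.172 ] [-0.0421  0.3009]
stopper top [0.537  0.3557 0.172 ] [-0.0497  0.2814]
```

View pics/fl.png

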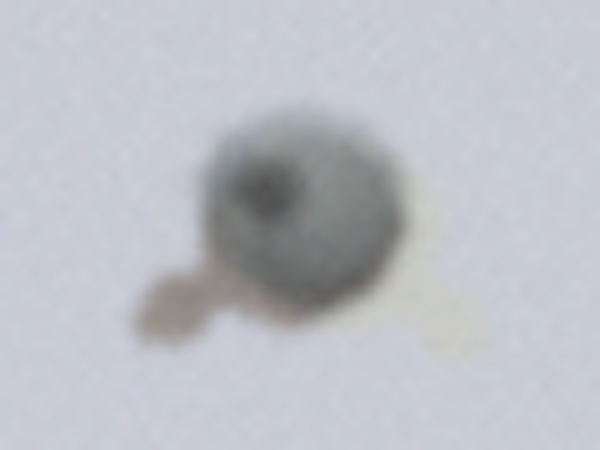

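>>> send_rows([
  {"gripper": 1,"linear": [0,0,-1],"turn": 0},
  {"gripper": 1,"linear": [0,0,-1],"turn": 0},
  {"gripper": 1,"linear": [0,0,-1],"turn": 0},
  {"gripper": 1,"linear": [0,0,0],"turn": 0},
])

```text
t: 6.12
position: [0.4532, -0.139, 0.0998]
eef_rot: [-0.265, -3.128, -0.001]
ft_force: [0.6, 0.2, -0.5]
finger_gap: 0.0852
finger_force: 0.0
```

>>> send_rows([
  {"gripper": 1,"linear": [0.08,0.5,0],"turn": 0},
  {"gripper": 1,"linear": [0.08,0.5,0],"turn": 0},
  {"gripper": 1,"linear": [0.08,0.5,0],"turn": 0},
  {"gripper": 1,"linear": [0,0,0],"turn": 0},
])

```text
t: 6.45
position: [0.4598, -0.107, 0.1025]
eef_rot: [0.259, 3.129, -0.0]
ft_force: [0.5, -1.2, -0.0]
finger_gap: 0.0852
finger_force: 0.0
```

Run:
```python
from h import *
stat()
i=get_image('scene')
cv2.imwrite('pics/c3.png',cv2.resize(i[110:230,130:290,::-1],(800,600),interpolation=cv2.INTER_CUBIC))
```

```text
t 6.45 loc [-0.0546 -0.1877] z 0.10246478987664519 yaw -1.4054626193789599 f [ 0.4904 -1.172  -0.0215] q [-0.4017  0.2543 -0.4322  0.8828  0.0004 -0.2364]
```

View pics/c3.png

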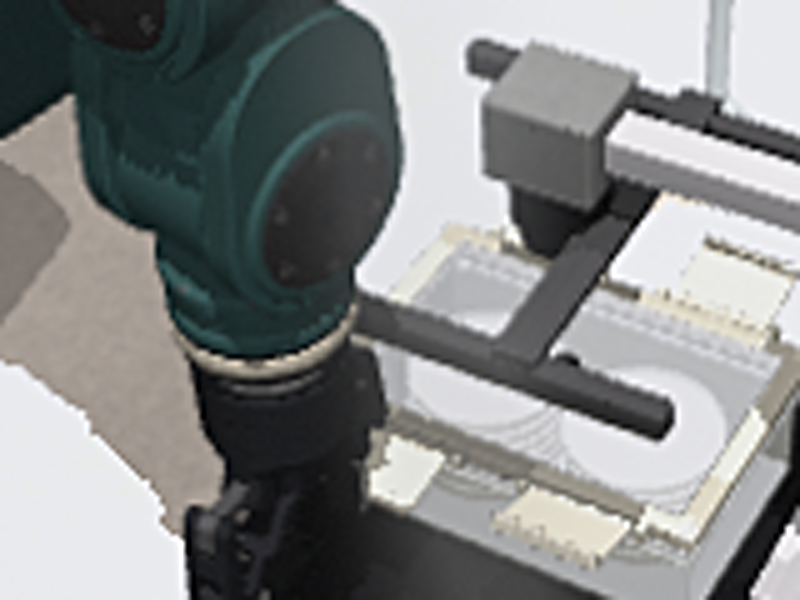

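The gripper stands beside the near −y clip, with its inboard knuckle above the leaf at (400,470) and clear of the bar. Going down.

>>> send_rows([
  {"gripper": 1,"linear": [0,0,-0.5],"turn": 0},
  {"gripper": 1,"linear": [0,0,-0.5],"turn": 0},
  {"gripper": 1,"linear": [0,0,-0.5],"turn": 0},
  {"gripper": 1,"linear": [0,0,-0.5],"turn": 0},
  {"gripper": 1,"linear": [0,0,-0.5],"turn": 0},
])

```text
t: 6.92
position: [0.4596, -0.1088, 0.0514]
eef_rot: [0.261, 3.13, -0.001]
ft_force: [0.1, -0.8, 1.6]
finger_gap: 0.085
finger_force: 0.5
```

Run:
```python
from h import *
stat()
```

```text
t 6.9167 loc [-0.0545 -0.1895] z 0.05140647111467766 yaw -1.404433269904093 f [ 0.1421 -0.7702  1.6317] q [-0.4051  0.309  -0.5167  0.744  -0.0002 -0.2387]
```

>>> send_rows([
  {"gripper": 1,"linear": [0,0,-0.5],"turn": 0},
  {"gripper": 1,"linear": [0,0,-0.5],"turn": 0},
  {"gripper": 1,"linear": [0,0,-0.5],"turn": 0},
  {"gripper": 1,"linear": [0,0,-0.3],"turn": 0},
  {"gripper": 1,"linear": [0,0,0],"turn": 0},
])

```text
t: 7.33
position: [0.4589, -0.1085, 0.0147]
eef_rot: [-0.261, -3.13, -0.0]
ft_force: [0.2, 0.1, 0.1]
finger_gap: 0.0853
finger_force: 0.0
```

>>> send_rows([
  {"gripper": 1,"linear": [0.03,0.2,0],"turn": 0},
  {"gripper": 1,"linear": [0.03,0.2,0],"turn": 0},
  {"gripper": 1,"linear": [0.03,0.2,0],"turn": 0},
  {"gripper": 1,"linear": [0,0,0],"turn": 0},
])

```text
t: 7.67
position: [0.4612, -0.0959, 0.0157]
eef_rot: [0.26, 3.13, -0.0]
ft_force: [1.1, 0.8, 0.7]
finger_gap: 0.0854
finger_force: 0.0
```

Run:
```python
from h import *
stat()
```

```text
t 7.6667 loc [-0.0549 -0.1765] z 0.015725975028249524 yaw -1.4049144183177682 f [1.1406 0.7838 0.6611] q [-0.3784  0.3527 -0.5725  0.645   0.0001 -0.2125]
```

>>> send_rows([
  {"gripper": 1,"linear": [0.02,0.1,0],"turn": 0},
  {"gripper": 1,"linear": [0.02,0.1,0],"turn": 0},
  {"gripper": 1,"linear": [0.02,0.1,0],"turn": 0},
])

```text
t: 7.92
position: [0.4622, -0.0905, 0.0154]
eef_rot: [0.261, 3.131, -0.0]
ft_force: [0.4, 0.9, 1.4]
finger_gap: 0.0856
finger_force: 0.1
```

>>> send_rows([
  {"gripper": 1,"linear": [0.02,0.1,0],"turn": 0},
  {"gripper": 1,"linear": [0.02,0.1,0],"turn": 0},
])

```text
t: 8.08
position: [0.463, -0.0866, 0.0153]
eef_rot: [-0.262, -3.131, 0.001]
ft_force: [-1.8, -6.0, -0.8]
finger_gap: 0.0853
finger_force: 0.3
```

Run:
```python
from h import *
stat()
```

```text
t 8.0833 loc [-0.0546 -0.1671] z 0.015300025907014903 yaw -1.404116323745109 f [-1.7778 -5.9792 -0.759 ] q [-0.358   0.3535 -0.5727  0.6445 -0.0004 -0.1913]
```

>>> send_rows([
  {"gripper": 1,"linear": [0.01,0.08,0],"turn": 0},
  {"gripper": 1,"linear": [0.01,0.08,0],"turn": 0},
])

```text
t: 8.25
position: [0.4634, -0.0839, 0.0153]
eef_rot: [-0.262, -3.131, 0.002]
ft_force: [-0.4, -7.2, -1.0]
finger_gap: 0.0854
finger_force: 0.0
```

>>> send_rows([
  {"gripper": 1,"linear": [0.01,0.07,0],"turn": 0},
  {"gripper": 1,"linear": [0,0,0],"turn": 0},
])

```text
t: 8.42
position: [0.4637, -0.0822, 0.0153]
eef_rot: [0.262, 3.131, -0.001]
ft_force: [-0.4, -3.1, 0.2]
finger_gap: 0.0852
finger_force: 0.0
```

Run:
```python
from h import *
stat()
i=get_image('scene');a=i[130:230,200:330]
t=get_image('top')[120:270,160:310]
cv2.imwrite('pics/c3b.png',np.hstack([cv2.resize(a[20:,:100,::-1],(500,400),interpolation=cv2.INTER_CUBIC),cv2.resize(t[60:140,65:125,::-1],(300,400),interpolation=cv2.INTER_CUBIC)]))
```

```text
t 8.4167 loc [-0.0546 -0.1626] z 0.01531552670894433 yaw -1.4039606122386448 f [-0.3953 -3.1473  0.231 ] q [-0.3484  0.3532 -0.5732  0.6441 -0.0008 -0.1815]
```

View pics/c3b.png

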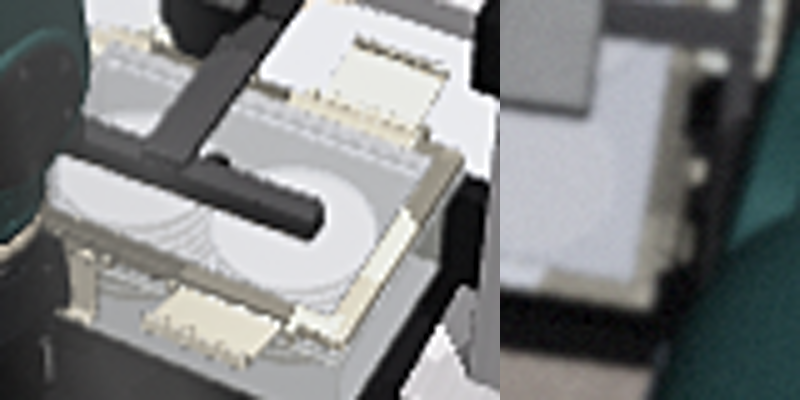

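The near −y clip now hangs almost flat under the knuckle (crop ~(90,280)), and its neighbour at (215,320) is still open. I continue by force.

>>> send_rows([
  {"gripper": 1,"linear": [0.01,0.06,0],"turn": 0},
  {"gripper": 1,"linear": [0,0,0],"turn": 0},
])

```text
t: 8.68
position: [0.4637, -0.0807, 0.0152]
eef_rot: [-0.261, -3.131, -0.0]
ft_force: [0.7, -0.9, 0.1]
finger_gap: 0.0852
finger_force: 0.0
```

>>> send_rows([
  {"gripper": 1,"linear": [0.01,0.06,0],"turn": 0},
  {"gripper": 1,"linear": [0,0,0],"turn": 0},
])

```text
t: 8.85
position: [0.4639, -0.0793, 0.0152]
eef_rot: [-0.261, -3.131, -0.001]
ft_force: [-0.1, 1.2, 0.2]
finger_gap: 0.0855
finger_force: 0.0
```

>>> send_rows([
  {"gripper": 1,"linear": [-0.14,-0.9,0],"turn": 0},
  {"gripper": 1,"linear": [-0.14,-0.9,0],"turn": 0},
  {"gripper": 1,"linear": [-0.14,-0.9,0],"turn": 0},
])

```text
t: 9.1
position: [0.4554, -0.1339, 0.0153]
eef_rot: [0.26, 3.131, 0.001]
ft_force: [0.2, 0.4, 0.1]
finger_gap: 0.0855
finger_force: 0.0
```

>>> send_rows([
  {"gripper": 1,"linear": [0,0,1],"turn": 0},
  {"gripper": 1,"linear": [0,0,1],"turn": 0},
  {"gripper": 1,"linear": [0,0,1],"turn": 0},
  {"gripper": 1,"linear": [0,0,1],"turn": 0},
  {"gripper": 1,"linear": [0,0,0.2],"turn": 0},
])

```text
t: 9.52
position: [0.4566, -0.1339, 0.1019]
eef_rot: [0.261, 3.128, -0.001]
ft_force: [0.3, -0.4, 1.4]
finger_gap: 0.085
finger_force: 0.0
```

>>> send_rows([
  {"gripper": 1,"linear": [0.9,-0.14,0],"turn": 0},
  {"gripper": 1,"linear": [0.9,-0.14,0],"turn": 0},
  {"gripper": 1,"linear": [0.9,-0.14,0],"turn": 0},
])

```text
t: 9.77
position: [0.5101, -0.1419, 0.099]
eef_rot: [-0.261, -3.131, -0.001]
ft_force: [0.3, -0.3, 0.4]
finger_gap: 0.0854
finger_force: 0.0
```

>>> send_rows([
  {"gripper": 1,"linear": [0.9,-0.14,0],"turn": 0},
  {"gripper": 1,"linear": [0.9,-0.14,0],"turn": 0},
  {"gripper": 1,"linear": [0.9,-0.14,0],"turn": 0},
  {"gripper": 1,"linear": [0,0,0],"turn": 0},
])

```text
t: 10.1
position: [0.566, -0.1507, 0.0983]
eef_rot: [0.261, 3.13, 0.0]
ft_force: [0.3, 0.1, -0.8]
finger_gap: 0.0851
finger_force: 0.0
```

Run:
```python
from h import *
stat()
# white-ish pixels along where clip 3 lay open vs where it hangs (scene), and lid corner
i=get_image('scene')
for nm,x in(('3',-.055),('4',.055)):
  for ang in (0,1.57):
    for off in (-.015,0,.015):
      y=-(.085+.03*np.sin(ang));z=.108-.03*np.cos(ang)
      w=wor(x+off,y);u=proj('scene',[*w,z])[0].round().astype(int);print(nm,ang,off,u,i[u[1],u[0]])
```

```text
t 10.1 loc [ 0.0571 -0.2145] z 0.09827199264997216 yaw -1.4046807681554128 f [ 0.3149  0.146  -0.7644] q [-0.3996  0.4342 -0.1573  0.9787  0.0004 -0.2335]
3 0 -0.015 [206 204] [40 44 46]
3 0 0 [211 206] [52 62 63]
3 0 0.015 [216 208] [43 46 49]
3 1.57 -0.015 [200 204] [170 172 172]
3 1.57 0 [205 206] [135 129 119]
3 1.57 0.015 [210 208] [150 143 133]
4 0 -0.015 [242 218] [236 231 215]
4 0 0 [247 220] [228 225 212]
4 0 0.015 [252 222] [171 173 173]
4 1.57 -0.015 [236 218] [61 60 61]
4 1.57 0 [242 220] [185 179 164]
4 1.57 0.015 [247 222] [183 176 160]
```

>>> send_rows([
  {"gripper": 1,"linear": [0.06,0.42,0],"turn": 0},
  {"gripper": 1,"linear": [0.06,0.42,0],"turn": 0},
  {"gripper": 1,"linear": [0.06,0.42,0],"turn": 0},
  {"gripper": 1,"linear": [0,0,0],"turn": 0},
])

```text
t: 10.48
position: [0.5667, -0.1233, 0.0994]
eef_rot: [-0.259, -3.131, -0.001]
ft_force: [-0.0, 0.3, 0.1]
finger_gap: 0.0857
finger_force: 0.0
```

>>> send_rows([
  {"gripper": 1,"linear": [0,0,-0.5],"turn": 0},
  {"gripper": 1,"linear": [0,0,-0.5],"turn": 0},
  {"gripper": 1,"linear": [0,0,-0.5],"turn": 0},
  {"gripper": 1,"linear": [0,0,-0.5],"turn": 0},
  {"gripper": 1,"linear": [0,0,-0.5],"turn": 0},
])

```text
t: 10.9
position: [0.5668, -0.1256, 0.0479]
eef_rot: [-0.262, -3.13, 0.0]
ft_force: [0.4, -0.2, 0.3]
finger_gap: 0.0857
finger_force: 0.3
```

Run:
```python
from h import *
stat()
```

```text
t 10.9 loc [ 0.054  -0.1896] z 0.047896347693595284 yaw -1.4035687949893811 f [ 0.4212 -0.2066  0.3215] q [-0.3583  0.4702 -0.2486  0.8524 -0.0002 -0.1911]
```

>>> send_rows([
  {"gripper": 1,"linear": [0,0,-0.5],"turn": 0},
  {"gripper": 1,"linear": [0,0,-0.5],"turn": 0},
  {"gripper": 1,"linear": [0,0,-0.5],"turn": 0},
  {"gripper": 1,"linear": [0,0,-0.15],"turn": 0},
  {"gripper": 1,"linear": [0,0,0],"turn": 0},
])

```text
t: 11.32
position: [0.5666, -0.125, 0.0152]
eef_rot: [-0.261, -3.129, -0.001]
ft_force: [-0.1, 1.0, -0.2]
finger_gap: 0.0853
finger_force: 0.0
```

>>> send_rows([
  {"gripper": 1,"linear": [0.03,0.2,0],"turn": 0},
  {"gripper": 1,"linear": [0.03,0.2,0],"turn": 0},
  {"gripper": 1,"linear": [0.03,0.2,0],"turn": 0},
  {"gripper": 1,"linear": [0,0,0],"turn": 0},
])

```text
t: 11.65
position: [0.5693, -0.1124, 0.0167]
eef_rot: [0.26, 3.13, 0.0]
ft_force: [-0.3, 0.6, 0.2]
finger_gap: 0.0857
finger_force: 0.0
```

>>> send_rows([
  {"gripper": 1,"linear": [0.02,0.1,0],"turn": 0},
  {"gripper": 1,"linear": [0.02,0.1,0],"turn": 0},
  {"gripper": 1,"linear": [0.02,0.1,0],"turn": 0},
])

```text
t: 11.9
position: [0.5702, -0.1071, 0.0164]
eef_rot: [0.261, 3.131, -0.0]
ft_force: [0.2, -0.9, -0.1]
finger_gap: 0.0856
finger_force: 0.0
```

Run:
```python
from h import *
stat()
```

```text
t 11.9 loc [ 0.0546 -0.1707] z 0.01638933028705805 yaw -1.404216874765936 f [ 0.1734 -0.9401 -0.0902] q [-0.3261  0.5011 -0.2939  0.7755 -0.0001 -0.1595]
```

>>> send_rows([
  {"gripper": 1,"linear": [0.02,0.1,0],"turn": 0},
  {"gripper": 1,"linear": [0.02,0.1,0],"turn": 0},
])

```text
t: 12.07
position: [0.5709, -0.1038, 0.0163]
eef_rot: [-0.262, -3.13, 0.002]
ft_force: [-1.2, -8.5, -0.5]
finger_gap: 0.0853
finger_force: 0.1
```

>>> send_rows([
  {"gripper": 1,"linear": [0.01,0.08,0],"turn": 0},
  {"gripper": 1,"linear": [0,0,0],"turn": 0},
])

```text
t: 12.23
position: [0.5712, -0.102, 0.0163]
eef_rot: [0.262, 3.131, -0.002]
ft_force: [-1.3, -5.3, 0.5]
finger_gap: 0.0853
finger_force: 0.0
```

>>> send_rows([
  {"gripper": 1,"linear": [0.01,0.06,0],"turn": 0},
  {"gripper": 1,"linear": [0,0,0],"turn": 0},
])

```text
t: 12.4
position: [0.5714, -0.1006, 0.0163]
eef_rot: [0.262, 3.131, -0.001]
ft_force: [0.6, -3.7, -0.5]
finger_gap: 0.0854
finger_force: 0.0
```

>>> send_rows([
  {"gripper": 1,"linear": [0.01,0.06,0],"turn": 0},
  {"gripper": 1,"linear": [0,0,0],"turn": 0},
])

```text
t: 12.57
position: [0.5715, -0.0989, 0.0163]
eef_rot: [-0.261, -3.131, -0.001]
ft_force: [0.3, -0.0, 1.1]
finger_gap: 0.0853
finger_force: 0.0
```

>>> send_rows([
  {"gripper": 1,"linear": [0.01,0.05,0],"turn": 0},
  {"gripper": 1,"linear": [0,0,0],"turn": 0},
])

```text
t: 12.73
position: [0.5717, -0.0979, 0.0163]
eef_rot: [-0.261, -3.131, -0.001]
ft_force: [-0.1, -0.1, 0.2]
finger_gap: 0.0853
finger_force: 0.0
```

Run:
```python
from h import *
stat()
```

```text
t 12.7333 loc [ 0.0546 -0.1614] z 0.016253304821530035 yaw -1.4044924551725904 f [-0.0516 -0.1182  0.1999] q [-0.3102  0.5012 -0.2942  0.7756  0.0004 -0.1438]
```

>>> send_rows([
  {"gripper": 1,"linear": [-0.14,-0.9,0],"turn": 0},
  {"gripper": 1,"linear": [-0.14,-0.9,0],"turn": 0},
  {"gripper": 1,"linear": [-0.14,-0.9,0],"turn": 0},
  {"gripper": 1,"linear": [0,0,1],"turn": 0},
  {"gripper": 1,"linear": [0,0,1],"turn": 0},
])

```text
t: 13.15
position: [0.5625, -0.1527, 0.0559]
eef_rot: [-0.263, -3.128, -0.001]
ft_force: [0.2, 0.9, 0.7]
finger_gap: 0.0853
finger_force: 0.0
```

>>> send_rows([
  {"gripper": 1,"linear": [0,0,1],"turn": 0},
  {"gripper": 1,"linear": [0,0,1],"turn": 0},
  {"gripper": 1,"linear": [-0.94,0.14,0.2],"turn": 0},
  {"gripper": 1,"linear": [-0.94,0.14,0],"turn": 0},
  {"gripper": 1,"linear": [-0.94,0.14,0],"turn": 0},
])

```text
t: 13.57
position: [0.5065, -0.1436, 0.1006]
eef_rot: [0.261, 3.13, -0.0]
ft_force: [0.2, 1.1, -0.1]
finger_gap: 0.0855
finger_force: 0.0
```

>>> send_rows([
  {"gripper": 1,"linear": [-0.94,0.14,0],"turn": 0},
  {"gripper": 1,"linear": [-0.94,0.14,0],"turn": 0},
  {"gripper": 1,"linear": [-0.94,0.14,0],"turn": 0},
  {"gripper": 1,"linear": [-0.94,0.14,0],"turn": 0},
  {"gripper": 1,"linear": [-0.94,0.14,0],"turn": 0},
])

```text
t: 13.98
position: [0.412, -0.1295, 0.1003]
eef_rot: [0.261, 3.131, 0.0]
ft_force: [-0.4, -0.3, 0.3]
finger_gap: 0.0853
finger_force: 0.0
```

>>> send_rows([
  {"gripper": 1,"linear": [-0.94,0.14,0],"turn": 0},
  {"gripper": 1,"linear": [-0.94,0.14,0],"turn": 0},
  {"gripper": 1,"linear": [-0.94,0.14,0],"turn": 0},
  {"gripper": 1,"linear": [-0.94,0.14,0],"turn": 0},
  {"gripper": 1,"linear": [-0.94,0.14,0],"turn": 0},
])

```text
t: 14.4
position: [0.3181, -0.1155, 0.1003]
eef_rot: [0.261, 3.13, 0.0]
ft_force: [-0.3, -0.4, 0.5]
finger_gap: 0.0852
finger_force: 0.0
```

Run:
```python
from h import *
stat()
# lid corner check and clip tests from both views (clips 3,4): colour at hanging vs open places
i=get_image('scene')
for nm,x in(('3',-.055),('4',.055)):
  for ang in (0,1.2,1.57,1.8):
    y=-(.085+.035*np.sin(ang));z=.108-.035*np.cos(ang)
    u=proj('scene',[[*wor(x+o,y),z] for o in(-.015,0,.015)]).round().astype(int);print(nm,ang,[(a.tolist(),i[a[1],a[0]].tolist()) for a in u])
```

```text
t 14.4 loc [-0.1933 -0.2179] z 0.10030007557847989 yaw -1.4045175500436655 f [-0.2841 -0.4296  0.5161] q [-0.5907  0.0409 -0.7111  0.8186  0.0002 -0.4244]
3 0 [([206, 205], [150, 145, 135]), ([211, 207], [144, 140, 131]), ([216, 209], [124, 122, 114])]
3 1.2 [([200, 208], [71, 73, 72]), ([204, 210], [60, 61, 61]), ([209, 212], [69, 69, 68])]
3 1.57 [([199, 205], [147, 148, 148]), ([204, 207], [135, 132, 125]), ([209, 209], [141, 138, 130])]
3 1.8 [([199, 203], [117, 119, 116]), ([204, 205], [206, 199, 183]), ([209, 207], [181, 176, 162])]
4 0 [([242, 219], [122, 119, 111]), ([247, 221], [122, 118, 110]), ([252, 223], [121, 117, 108])]
4 1.2 [([236, 222], [154, 155, 156]), ([241, 224], [155, 157, 157]), ([246, 226], [158, 159, 160])]
4 1.57 [([236, 220], [144, 143, 136]), ([241, 222], [137, 134, 129]), ([246, 224], [141, 138, 132])]
4 1.8 [([236, 217], [139, 137, 131]), ([241, 219], [123, 120, 112]), ([246, 221], [121, 117, 109])]
```

>>> send_rows([
  {"gripper": 1,"linear": [-0.5,0.8,0],"turn": 0},
  {"gripper": 1,"linear": [0.15,1,0],"turn": 0},
  {"gripper": 1,"linear": [0.15,1,0],"turn": 0},
  {"gripper": 1,"linear": [0.15,1,0],"turn": 0},
  {"gripper": 1,"linear": [0.15,1,0],"turn": 0},
])

```text
t: 14.87
position: [0.321, -0.0189, 0.1004]
eef_rot: [0.262, 3.13, 0.0]
ft_force: [-0.8, -0.7, 0.3]
finger_gap: 0.0857
finger_force: 0.0
```

>>> send_rows([
  {"gripper": 1,"linear": [0.15,1,0],"turn": 0},
  {"gripper": 1,"linear": [0.15,1,0],"turn": 0},
  {"gripper": 1,"linear": [0.15,1,0],"turn": 0},
  {"gripper": 1,"linear": [0.15,1,0],"turn": 0},
  {"gripper": 1,"linear": [0.15,1,0],"turn": 0},
])

```text
t: 15.28
position: [0.336, 0.0814, 0.1004]
eef_rot: [0.261, 3.13, 0.0]
ft_force: [-0.5, 1.3, 0.6]
finger_gap: 0.0855
finger_force: 0.0
```

>>> send_rows([
  {"gripper": 1,"linear": [0.15,1,0],"turn": 0},
  {"gripper": 1,"linear": [0.15,1,0],"turn": 0},
  {"gripper": 1,"linear": [0.15,1,0],"turn": 0},
  {"gripper": 1,"linear": [0.15,1,0],"turn": 0},
  {"gripper": 1,"linear": [0.15,1,0],"turn": 0},
])

```text
t: 15.7
position: [0.3509, 0.1814, 0.1003]
eef_rot: [0.261, 3.131, 0.0]
ft_force: [0.6, -0.9, -0.1]
finger_gap: 0.0855
finger_force: 0.0
```

>>> send_rows([
  {"gripper": 1,"linear": [0.15,1,0],"turn": 0},
  {"gripper": 1,"linear": [0.15,1,0],"turn": 0},
  {"gripper": 1,"linear": [0.15,1,0],"turn": 0},
  {"gripper": 1,"linear": [0.15,1,0],"turn": 0},
  {"gripper": 1,"linear": [0.15,1,0],"turn": 0},
])

```text
t: 16.12
position: [0.3659, 0.2815, 0.1003]
eef_rot: [-0.261, -3.131, -0.0]
ft_force: [0.3, -0.7, -0.5]
finger_gap: 0.0854
finger_force: 0.0
```

Run:
```python
from h import *
stat()
```

```text
t 16.1167 loc [-0.2073  0.1816] z 0.10030346243713345 yaw -1.4045065801625558 f [ 0.2882 -0.7078 -0.5382] q [ 0.4787  0.241  -0.4583  0.8713  0.0002  0.645 ]
```

>>> send_rows([
  {"gripper": 1,"linear": [0.07,0.44,0],"turn": 0},
  {"gripper": 1,"linear": [0.94,-0.147,0],"turn": 0},
  {"gripper": 1,"linear": [0.94,-0.147,0],"turn": 0},
  {"gripper": 1,"linear": [0.94,-0.147,0],"turn": 0},
  {"gripper": 1,"linear": [0.94,-0.147,0],"turn": 0},
])

```text
t: 16.53
position: [0.4432, 0.2769, 0.1003]
eef_rot: [-0.261, -3.131, 0.0]
ft_force: [0.3, 0.7, 0.6]
finger_gap: 0.0854
finger_force: 0.0
```

>>> send_rows([
  {"gripper": 1,"linear": [0.94,-0.147,0],"turn": 0},
  {"gripper": 1,"linear": [0.94,-0.147,0],"turn": 0},
  {"gripper": 1,"linear": [0.94,-0.147,0],"turn": 0},
  {"gripper": 1,"linear": [0.94,-0.147,0],"turn": 0},
  {"gripper": 1,"linear": [0,0,0],"turn": 0},
])

```text
t: 16.95
position: [0.5206, 0.2646, 0.1]
eef_rot: [0.264, 3.129, 0.0]
ft_force: [-0.5, -0.1, -0.2]
finger_gap: 0.0857
finger_force: 0.0
```

Run:
```python
from h import *
stat()
```

```text
t 16.95 loc [-0.0518  0.1889] z 0.10001572800623376 yaw -1.4027063521130352 f [-0.5324 -0.0893 -0.2468] q [ 0.3309  0.4299 -0.1595  0.9802 -0.0003  0.499 ]
```

>>> send_rows([
  {"gripper": 1,"linear": [0,0,-0.5],"turn": 0},
  {"gripper": 1,"linear": [0,0,-0.5],"turn": 0},
  {"gripper": 1,"linear": [0,0,-0.5],"turn": 0},
  {"gripper": 1,"linear": [0,0,-0.5],"turn": 0},
  {"gripper": 1,"linear": [0,0,-0.5],"turn": 0},
])

```text
t: 17.37
position: [0.5168, 0.2657, 0.0491]
eef_rot: [-0.26, -3.13, 0.0]
ft_force: [0.4, -0.6, 0.8]
finger_gap: 0.0853
finger_force: 0.3
```

>>> send_rows([
  {"gripper": 1,"linear": [-0.02,-0.13,-0.5],"turn": 0},
  {"gripper": 1,"linear": [-0.02,-0.13,-0.5],"turn": 0},
  {"gripper": 1,"linear": [-0.02,-0.13,-0.5],"turn": 0},
  {"gripper": 1,"linear": [0,0,-0.2],"turn": 0},
  {"gripper": 1,"linear": [0,0,0],"turn": 0},
])

```text
t: 17.78
position: [0.5153, 0.2573, 0.0149]
eef_rot: [-0.261, -3.129, 0.002]
ft_force: [-0.0, 0.1, -0.5]
finger_gap: 0.0855
finger_force: 0.0
```

Run:
```python
from h import *
stat()
```

```text
t 17.7833 loc [-0.056   0.1808] z 0.014937856589737775 yaw -1.4042255961151622 f [-0.0054  0.0726 -0.4749] q [ 0.3217  0.4983 -0.3043  0.7706 -0.0001  0.4883]
```

>>> send_rows([
  {"gripper": 1,"linear": [-0.02,-0.1,0],"turn": 0},
  {"gripper": 1,"linear": [-0.02,-0.1,0],"turn": 0},
  {"gripper": 1,"linear": [-0.02,-0.1,0],"turn": 0},
  {"gripper": 1,"linear": [-0.02,-0.1,0],"turn": 0},
])

```text
t: 18.12
position: [0.5151, 0.2495, 0.0167]
eef_rot: [0.261, 3.13, 0.0]
ft_force: [1.3, 0.6, -0.2]
finger_gap: 0.0851
finger_force: 0.0
```

>>> send_rows([
  {"gripper": 1,"linear": [-0.01,-0.1,0],"turn": 0},
  {"gripper": 1,"linear": [-0.01,-0.1,0],"turn": 0},
])

```text
t: 18.28
position: [0.5148, 0.2461, 0.0166]
eef_rot: [0.261, 3.13, 0.003]
ft_force: [1.2, 8.7, -0.6]
finger_gap: 0.0855
finger_force: 0.1
```

>>> send_rows([
  {"gripper": 1,"linear": [-0.01,-0.1,0],"turn": 0},
])

```text
t: 18.37
position: [0.5147, 0.2443, 0.0166]
eef_rot: [0.261, 3.13, 0.003]
ft_force: [1.1, 9.0, -1.8]
finger_gap: 0.0853
finger_force: 0.0
```

>>> send_rows([
  {"gripper": 1,"linear": [-0.01,-0.05,0],"turn": 0},
  {"gripper": 1,"linear": [0,0,0],"turn": 0},
])

```text
t: 18.53
position: [0.5144, 0.2427, 0.0165]
eef_rot: [0.261, 3.13, 0.001]
ft_force: [0.9, 2.1, 0.0]
finger_gap: 0.0851
finger_force: 0.0
```

>>> send_rows([
  {"gripper": 1,"linear": [-0.01,-0.06,0],"turn": 0},
  {"gripper": 1,"linear": [0,0,0],"turn": 0},
])

```text
t: 18.7
position: [0.5138, 0.2411, 0.0163]
eef_rot: [-0.262, -3.131, 0.001]
ft_force: [0.3, -0.4, -0.6]
finger_gap: 0.0853
finger_force: 0.0
```

Run:
```python
from h import *
stat()
```

```text
t 18.7 loc [-0.0549  0.1646] z 0.016302285590804006 yaw -1.4040103307546445 f [ 0.2511 -0.3971 -0.56  ] q [ 0.2953  0.4839 -0.3275  0.7596 -0.0004  0.4621]
```

>>> send_rows([
  {"gripper": 1,"linear": [-0.01,-0.06,0],"turn": 0},
  {"gripper": 1,"linear": [0,0,0],"turn": 0},
])

```text
t: 18.87
position: [0.5136, 0.2399, 0.0162]
eef_rot: [-0.262, -3.13, 0.001]
ft_force: [-0.4, -0.0, 0.1]
finger_gap: 0.0855
finger_force: 0.0
```

>>> send_rows([
  {"gripper": 1,"linear": [0.065,0.43,0],"turn": 0},
  {"gripper": 1,"linear": [0.065,0.43,0],"turn": 0},
  {"gripper": 1,"linear": [0.065,0.43,0],"turn": 0},
  {"gripper": 1,"linear": [0,0,0],"turn": 0},
])

```text
t: 19.2
position: [0.518, 0.2679, 0.0163]
eef_rot: [0.259, 3.13, 0.001]
ft_force: [-0.2, -0.8, -0.3]
finger_gap: 0.0852
finger_force: 0.0
```

>>> send_rows([
  {"gripper": 1,"linear": [0,0,1],"turn": 0},
  {"gripper": 1,"linear": [0,0,1],"turn": 0},
  {"gripper": 1,"linear": [0,0,1],"turn": 0},
  {"gripper": 1,"linear": [0,0,1],"turn": 0},
  {"gripper": 1,"linear": [0,0,0.2],"turn": 0},
])

```text
t: 19.62
position: [0.5188, 0.2668, 0.1032]
eef_rot: [0.26, 3.127, 0.002]
ft_force: [0.1, 0.8, 1.4]
finger_gap: 0.0855
finger_force: 0.0
```

Run:
```python
from h import *
stat()
```

```text
t 19.6167 loc [-0.054   0.1907] z 0.10319899679131106 yaw -1.4047118352087429 f [0.1164 0.8376 1.43  ] q [ 0.3353  0.4248 -0.1589  0.9834 -0.0001  0.5014]
```

>>> send_rows([
  {"gripper": 1,"linear": [0.9,-0.135,0],"turn": 0},
  {"gripper": 1,"linear": [0.9,-0.135,0],"turn": 0},
  {"gripper": 1,"linear": [0.9,-0.135,0],"turn": 0},
])

```text
t: 19.87
position: [0.5721, 0.2581, 0.0999]
eef_rot: [-0.26, -3.131, 0.0]
ft_force: [0.3, 0.5, 0.2]
finger_gap: 0.0853
finger_force: 0.0
```

>>> send_rows([
  {"gripper": 1,"linear": [0.9,-0.135,0],"turn": 0},
  {"gripper": 1,"linear": [0.9,-0.135,0],"turn": 0},
  {"gripper": 1,"linear": [0.9,-0.135,0],"turn": 0},
  {"gripper": 1,"linear": [0,0,0],"turn": 0},
])

```text
t: 20.2
position: [0.6281, 0.2493, 0.099]
eef_rot: [0.263, 3.13, -0.0]
ft_force: [-0.3, 0.6, 0.7]
finger_gap: 0.0849
finger_force: 0.0
```

Run:
```python
from h import *
stat()
```

```text
t 20.2 loc [0.0567 0.1903] z 0.09902377077563063 yaw -1.4032145868797938 f [-0.254   0.5594  0.7288] q [ 0.2575  0.5791  0.1085  1.0999 -0.0004  0.4251]
```

>>> send_rows([
  {"gripper": 1,"linear": [0,0,-0.5],"turn": 0},
  {"gripper": 1,"linear": [0,0,-0.5],"turn": 0},
  {"gripper": 1,"linear": [0,0,-0.5],"turn": 0},
  {"gripper": 1,"linear": [0,0,-0.5],"turn": 0},
  {"gripper": 1,"linear": [0,0,-0.5],"turn": 0},
])

```text
t: 20.62
position: [0.6249, 0.2501, 0.049]
eef_rot: [-0.261, -3.13, 0.0]
ft_force: [0.8, 0.6, 0.9]
finger_gap: 0.0853
finger_force: 0.3
```

>>> send_rows([
  {"gripper": 1,"linear": [-0.02,-0.13,-0.5],"turn": 0},
  {"gripper": 1,"linear": [-0.02,-0.13,-0.5],"turn": 0},
  {"gripper": 1,"linear": [-0.02,-0.13,-0.5],"turn": 0},
  {"gripper": 1,"linear": [0,0,-0.2],"turn": 0},
  {"gripper": 1,"linear": [0,0,0],"turn": 0},
])

```text
t: 21.03
position: [0.6238, 0.2416, 0.015]
eef_rot: [-0.262, -3.129, 0.001]
ft_force: [-0.2, 0.0, -0.1]
finger_gap: 0.0849
finger_force: 0.0
```

Run:
```python
from h import *
stat()
```

```text
t 21.0333 loc [0.0537 0.182 ] z 0.01504854119194867 yaw -1.403763869572555 f [-0.1591  0.0142 -0.063 ] q [ 0.2478  0.6312 -0.0369  0.9045  0.      0.4148]
```

>>> send_rows([
  {"gripper": 1,"linear": [-0.02,-0.1,0],"turn": 0},
  {"gripper": 1,"linear": [-0.02,-0.1,0],"turn": 0},
  {"gripper": 1,"linear": [-0.02,-0.1,0],"turn": 0},
  {"gripper": 1,"linear": [-0.02,-0.1,0],"turn": 0},
])

```text
t: 21.37
position: [0.6231, 0.2339, 0.0167]
eef_rot: [0.261, 3.13, 0.0]
ft_force: [0.4, -0.1, -0.5]
finger_gap: 0.0857
finger_force: 0.1
```

>>> send_rows([
  {"gripper": 1,"linear": [-0.01,-0.1,0],"turn": 0},
  {"gripper": 1,"linear": [-0.01,-0.06,0],"turn": 0},
])

```text
t: 21.53
position: [0.6225, 0.2306, 0.0165]
eef_rot: [0.262, 3.13, 0.0]
ft_force: [0.3, 0.6, -0.7]
finger_gap: 0.0853
finger_force: 0.1
```

>>> send_rows([
  {"gripper": 1,"linear": [-0.01,-0.06,0],"turn": 0},
  {"gripper": 1,"linear": [0,0,0],"turn": 0},
])

```text
t: 21.7
position: [0.6223, 0.2295, 0.0164]
eef_rot: [0.262, 3.131, 0.0]
ft_force: [0.3, 0.2, 0.2]
finger_gap: 0.0853
finger_force: 0.0
```

>>> send_rows([
  {"gripper": 1,"linear": [-0.01,-0.08,0],"turn": 0},
  {"gripper": 1,"linear": [-0.01,-0.08,0],"turn": 0},
])

```text
t: 21.87
position: [0.622, 0.227, 0.0163]
eef_rot: [0.261, 3.131, 0.002]
ft_force: [1.2, 7.6, -0.6]
finger_gap: 0.0855
finger_force: 0.2
```

>>> send_rows([
  {"gripper": 1,"linear": [-0.01,-0.06,0],"turn": 0},
  {"gripper": 1,"linear": [0,0,0],"turn": 0},
])

```text
t: 22.03
position: [0.6218, 0.2257, 0.0164]
eef_rot: [0.261, 3.13, 0.002]
ft_force: [0.0, 5.2, 0.1]
finger_gap: 0.0853
finger_force: 0.0
```

>>> send_rows([
  {"gripper": 1,"linear": [-0.01,-0.06,0],"turn": 0},
  {"gripper": 1,"linear": [0,0,0],"turn": 0},
])

```text
t: 22.2
position: [0.6216, 0.2245, 0.0164]
eef_rot: [0.261, 3.13, 0.002]
ft_force: [1.0, 5.6, 1.2]
finger_gap: 0.0853
finger_force: 0.0
```

>>> send_rows([
  {"gripper": 1,"linear": [-0.01,-0.06,0],"turn": 0},
  {"gripper": 1,"linear": [0,0,0],"turn": 0},
])

```text
t: 22.37
position: [0.6213, 0.223, 0.0163]
eef_rot: [0.261, 3.131, 0.001]
ft_force: [0.4, 2.8, 0.3]
finger_gap: 0.0854
finger_force: 0.0
```

>>> send_rows([
  {"gripper": 1,"linear": [-0.01,-0.05,0],"turn": 0},
  {"gripper": 1,"linear": [0,0,0],"turn": 0},
])

```text
t: 22.53
position: [0.6209, 0.2215, 0.0162]
eef_rot: [-0.262, -3.13, 0.001]
ft_force: [0.3, -0.7, -0.4]
finger_gap: 0.0857
finger_force: 0.0
```

Run:
```python
from h import *
stat()
```

```text
t 22.5333 loc [0.0539 0.1618] z 0.01621687152924796 yaw -1.4040855263145087 f [ 0.2583 -0.6885 -0.4228] q [ 0.2194  0.6148 -0.067   0.8893 -0.0004  0.3861]
```

>>> send_rows([
  {"gripper": 1,"linear": [-0.01,-0.05,0],"turn": 0},
  {"gripper": 1,"linear": [0,0,0],"turn": 0},
])

```text
t: 22.7
position: [0.6207, 0.2205, 0.0162]
eef_rot: [-0.262, -3.13, 0.001]
ft_force: [0.0, -0.1, 0.3]
finger_gap: 0.0854
finger_force: 0.0
```

>>> send_rows([
  {"gripper": 1,"linear": [0.08,0.5,0],"turn": 0},
  {"gripper": 1,"linear": [0.08,0.5,0],"turn": 0},
  {"gripper": 1,"linear": [0.08,0.5,0],"turn": 0},
  {"gripper": 1,"linear": [0,0,1],"turn": 0},
  {"gripper": 1,"linear": [0,0,1],"turn": 0},
])

```text
t: 23.12
position: [0.6249, 0.2523, 0.0557]
eef_rot: [-0.259, -3.129, 0.001]
ft_force: [1.2, -0.2, 0.5]
finger_gap: 0.0853
finger_force: 0.0
```

>>> send_rows([
  {"gripper": 1,"linear": [0,0,1],"turn": 0},
  {"gripper": 1,"linear": [0,0,1],"turn": 0},
  {"gripper": 1,"linear": [-0.94,0.147,0],"turn": 0},
  {"gripper": 1,"linear": [-0.94,0.147,0],"turn": 0},
  {"gripper": 1,"linear": [-0.94,0.147,0],"turn": 0},
])

```text
t: 23.53
position: [0.5688, 0.2608, 0.0965]
eef_rot: [0.261, 3.13, 0.0]
ft_force: [0.5, 0.4, -0.2]
finger_gap: 0.0855
finger_force: 0.0
```

>>> send_rows([
  {"gripper": 1,"linear": [-0.94,0.147,0],"turn": 0},
  {"gripper": 1,"linear": [-0.94,0.147,0],"turn": 0},
  {"gripper": 1,"linear": [-0.94,0.147,0],"turn": 0},
  {"gripper": 1,"linear": [-0.94,0.147,0],"turn": 0},
  {"gripper": 1,"linear": [-0.94,0.147,0],"turn": 0},
])

```text
t: 23.95
position: [0.4744, 0.2754, 0.0964]
eef_rot: [0.26, 3.131, 0.0]
ft_force: [0.3, -0.1, 0.5]
finger_gap: 0.0851
finger_force: 0.0
```

>>> send_rows([
  {"gripper": 1,"linear": [-0.94,0.147,0],"turn": 0},
  {"gripper": 1,"linear": [-0.94,0.147,0],"turn": 0},
  {"gripper": 1,"linear": [-0.94,0.147,0],"turn": 0},
  {"gripper": 1,"linear": [-0.94,0.147,0],"turn": 0},
  {"gripper": 1,"linear": [-0.94,0.147,0],"turn": 0},
])

```text
t: 24.37
position: [0.3804, 0.29, 0.0964]
eef_rot: [0.26, 3.131, 0.0]
ft_force: [0.6, -0.5, 0.4]
finger_gap: 0.0857
finger_force: 0.0
```

Run:
```python
from h import *
stat()
n={'scene':get_image('scene'),'top':get_image('top')}
o={k:cv2.resize(cv2.imread(f'pics/{k}0.png'),(512,384),interpolation=cv2.INTER_AREA)[:,:,::-1] for k in n}
# mean brightness over open leaf (outer 40..45 part) and hung leaf areas, before/after
for nm,x,s in(('1',-.055,1),('2',.055,1),('3',-.055,-1),('4',.055,-1)):
  for v in n:
   for ang in (0,1.5):
    P=[[*wor(x+a,s*(.084+r*np.sin(ang))),.108-r*np.cos(ang)] for a in(-.02,-.01,0,.01,.02) for r in (.025,.032,.04)]
    u=proj(v,P).round().astype(int)
    print(nm,v,ang,'before',np.mean([o[v][b,a] for a,b in u],0).round(),'after',np.mean([n[v][b,a] for a,b in u],0).round())
# shift of lid in the scene crop (region of far end of lid) by phase correlation
a=o['scene'][165:215,225:305].mean(2);b=n['scene'][165:215,225:305].mean(2)
for nm,sl in(('lid',np.s_[160:200,230:300]),('board',np.s_[185:250,285:330]),('dish',np.s_[265:305,150:205])):
    print(nm,cv2.phaseCorrelate(np.float32(o['scene'][sl].mean(2)),np.float32(n['scene'][sl].mean(2)),cv2.createHanningWindow(np.zeros((1,))[None].shape[::-1],cv2.CV_32F) if 0 else None))
sl=np.s_[180:230,105:165];print('flask',cv2.phaseCorrelate(np.float32(o['top'][sl].mean(2)),np.float32(n['top'][sl].mean(2))))
```

```text
t 24.3667 loc [-0.1943  0.1923] z 0.09643538195195328 yaw -1.4048956411679223 f [ 0.5976 -0.4557  0.3657] q [ 0.4808  0.2705 -0.4273  0.8726  0.0001  0.6467]
1 scene 0 before [112. 112. 114.] after [105. 105. 107.]
1 scene 1.5 before [41. 41. 42.] after [36. 36. 37.]
1 top 0 before [124. 125. 120.] after [126. 125. 120.]
1 top 1.5 before [87. 88. 93.] after [47. 47. 50.]
2 scene 0 before [179. 179. 183.] after [172. 172. 176.]
2 scene 1.5 before [221. 222. 217.] after [207. 209. 215.]
2 top 0 before [110. 110. 109.] after [108. 108. 107.]
2 top 1.5 before [70. 70. 74.] after [53. 53. 56.]
3 scene 0 before [199. 199. 193.] after [140. 136. 127.]
3 scene 1.5 before [179. 178. 170.] after [119. 117. 112.]
3 top 0 before [156. 157. 160.] after [129. 128. 122.]
3 top 1.5 before [104. 104. 110.] after [44. 44. 47.]
4 scene 0 before [177. 174. 163.] after [118. 114. 106.]
4 scene 1.5 before [159. 157. 153.] after [148. 146. 141.]
4 top 0 before [106. 106. 105.] after [105. 105. 103.]
4 top 1.5 before [103. 102. 100.] after [46. 46. 49.]
lid ((-0.006579616164373192, 0.014989958638622625), 0.9780604221754604)
board ((0.4889520035340986, -0.005692051726924774), 0.9964687730059212)
dish ((0.03164005273128012, -0.08384662901831064), 1.0128911019364992)
flask ((0.05121721308573157, 0.1798898683987673), 0.47253931617736816)
```

```bash
python3 -c "
from bench import *
print(close_job())"
```

```text
the job is handed in; nothing more can be done
None
```

I folded and pressed all four clips, and each one's push-back rose to about 7–9 N and then dropped to zero, as a clip snapping home would. In the final pictures no clip stands open and the lid and dish show no measurable shift. I handed the job in at about 24 s, but no verdict came back.

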